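# Set the handlebar stem straight and lock the steering

### The job

On the bench stands a sawn-off bike front end on a steel plate. Turn the handlebar stem on top until it points straight ahead, over the upright pointer at the front edge of the plate (directly away from the frame tubes), and then lock the steering by throwing the small black-knobbed lever on the plate fully over, from leaning towards the pointer end to leaning towards the frame-tube end. Leave the stem straight and every other thing where it is.

Things in the scene. Friction and masses are not known exactly. Their poses are not given: they have to be found in the camera images.
- jig: fixed sawn-off bike front end on a 300 x 260 x 12 mm steel plate. Origin: on the vertical steering axis (plate centre), at bench level. -x: straight ahead, to the pointer; +x: along the frame tubes; z up. Grey head tube 42 mm across (50 mm black cup) on the origin, 114 mm high, the stem on top; top tube to x = 140 mm, 93 mm high. All else on the plate is below 105 mm
- pointer (a point): top of the pointer: an upright aluminium fin, 10 mm by 6 mm, on a 30 mm wide foot with a flat strip from it to the head tube, at the front edge of the plate, 139 mm from the steering axis along the jig's -x; top 68 mm above the bench
- stem_nose (a point): foremost point of the aluminium handlebar stem, 110 mm from the steering axis, 134 mm above the bench; its direction from the axis is where the stem points. The stem turns level about the steering axis with light friction, stays where it is left, and can reach straight ahead by the shorter way from any start
- stem_clamp (a point): centre of the stem's handlebar clamp, the thick drum at its end: a cylinder 40 mm across lying crosswise, 44 mm wide between its two flat ends, 90 mm from the steering axis, 134 mm above the bench (it spans 114 to 154 mm); can be gripped from above by its flat ends. Site axes turn with the stem: -x points from the axis to the nose
- stem_hub (a point): centre of the stem's round hub (37 mm across) on the steering axis, 134 mm above the bench; with its black cap the hub's top is 160 mm high
- lock_lever_tip (a point): centre of the lever's black ball knob, 26 mm across, on a 10 mm steel rod, 55 mm from the pivot, which lies at x = 30, y = 98, z = 34 mm in the jig's frame, on a grey block 70 x 50 mm (along jig x, y) reaching 37 mm above the bench. It swings in the jig's x-z plane
- lock_lever (a joint): lever angle in rad: 0 leans 0.5 rad from upright towards the pointer end (open), 0.5 upright, 1.0 leans 0.5 rad towards the frame-tube end, against its stop (locked). It stays where it is left; about 1.5 N at the knob moves it
- grease_tub: closed white plastic tub, 52 mm across, 45 mm tall, standing on the plate beside the frame; origin at the centre of its underside
- bearing: flat steel ring, 52 mm across, 8 mm high, lying on the bench behind the plate; origin at the centre of its underside
- freewheel: dark steel freewheel, 60 mm across, 18 mm high, lying on the bench beside the plate; origin at the centre of its underside
- spacers: short aluminium tube, 36 mm across, 20 mm tall, standing on the plate beside the frame; origin at the centre of its underside
- lube_bottle: clear plastic bottle with black cap, 38 mm across, 110 mm tall, standing on the bench; origin at the centre of its underside
- pedal: black flat bike pedal, about 85 x 110 x 22 mm, lying on the bench; origin at the centre of its underside
- spanner: steel spanner, 170 mm long, lying on the bench along its own x; origin near its middle, underneath
- parts_bowl: steel bowl, 100 mm across, 35 mm tall, on the bench; origin at the centre of its underside

How it is judged:
On the way:
1. the stem points straight ahead while the lever is still open (y of stem_nose in the frame of jig between -0.009 and 0.009 m and x of stem_nose in the frame of jig below -0.09 m and value of joint lock_lever below 0.4 rad), for 0.3 s.
At the end, for the whole second after the job is handed in: the stem points straight ahead (its nose within 9 mm sideways of the jig's centre line, on the pointer's side, about 4.7 degrees), and the lever is fully over in the locked position (over 0.85 rad) and still (y of stem_nose in the frame of jig between -0.009 and 0.009 m and x of stem_nose in the frame of jig below -0.09 m and value of joint lock_lever above 0.85 rad and velocity of joint lock_lever between -0.05 and 0.05 rad/s); the robot touches nothing.
It fails at once if another thing on the bench or plate is moved more than 40 mm (distance of any of grease_tub, bearing, freewheel, spacers, lube_bottle, pedal, spanner, parts_bowl from where it was at the start of the episode above 0.04 m).
It also fails if it takes over 61 s, if anything falls off the work surface, if the arm or the gripper's body presses on something with over 40 N, if the wrist force passes 120 N, or if a joint passes its speed limit or range.

### The arm

A 6-joint arm with a two-finger parallel gripper is mounted at the origin on the work surface. World frame = base frame: x ahead of the robot, y to its left, z up, the work surface at z = 0. Lengths are in m, angles in rad, forces in N, time in s.
With the tool pointing down it reaches from about 0.3 to 0.875 m from the base axis. Payload 6.4 kg.
Tool frame: the origin (TCP) lies midway between the tips of the shut fingers; the grasp point (between the pads) lies 19 mm behind it; z points along the fingers, y is the line along which they close (so a half turn about z gives the same grasp; the last joint's range is limited). The gripper opens to 85 mm and grips with 20 to 120 N. Pads are 22 mm wide; open, the fingers measure 114 mm over their backs; the gripper's body (76 mm by 85 mm) begins 54 mm behind the grasp point. The pads swing forward as they close: fully open they stand 13 mm farther back than shut.
Start: joints at [-1.318, 0.181, 1.607, -0, 1.354, -0.206], TCP at [0.255, -0.516, 0.203] pointing down, gripper open.
Joint ranges: [-2.99, 2.99], [-0.89, 2.07], [0.3, 2.58], [-1.14, 4.28], [0, 2.63], [-3.12, 3.12]. Speed limits (rad/s): [2.57, 2.57, 3.01, 3.14, 3.14, 3.14].

### API

Orientations are given as a unit quaternion [w, x, y, z].
In Python, from bench import get_obs, camera, hand_in gives the robot as it stands.
- The arm moves only by the tool carry_out, never from a script. Its argument "plan" is a list that holds one entry, the list of rows, each a list of 7 numbers: the shift along the world's x, y, z in m, then the turn, a rotation vector about the world's x, y, z in rad, then the opening, from 0 (shut) to 1 (fully open). In form: [[[x, y, z, rx, ry, rz, hand], ...]]. A call has exactly 5 rows; each row is the pose to reach, as a shift and turn from the pose commanded when the call began; what a row does not reach only later rows make up. A row lasts 1/12 s, in which the tool goes at most 41.7 mm and 7.16 degrees, less where a joint would pass 70% of its speed; a pose out of reach is approached as far as the arm can. A call with a gripper value outside its range is refused whole. The fingers move at their own pace and stop on an object; the grip force is fixed at half the most. Time passes only in rows, so rows that repeat a pose let the fingers close, or fill a call up. It gives the time, the measured TCP pose, the force, the opening and the grip force at its end, in the units of the state.
- get_obs(): the state, without advancing time (a new reading comes with each control period).
- camera(name): name is "scene" or "top" or "wrist"; returns a dict with "pixels" (480x640x3 uint8, red, green, blue), "z_map" (480x640 float32, m along the optical axis (not along the pixel's ray), 0 where there is no reading), "camera_matrix" (3x3 intrinsics, pixels), "cam_to_world" (4x4, takes a point from camera to world coordinates). Camera axes: x right, y up, looking along -z (the intrinsics and any distortion apply to the point x, -y, -z); pixel columns grow to the right and rows downward; lengths in m; the calibration is good to about 2 mm. A picture is of the moment at which its call begins.
- hand_in(): hands the job in; it is judged then, once.
The state is a dict: "time_s": time; "q": joint angles; "dq": joint speeds; "joint_efforts": joint torques, N m; "eef_pos": TCP position; "eef_rot": TCP orientation; "wrist_force": force on the tool from outside, world axes, zero at the start; "torque": the same for the moment, N m; "opening": opening from 0.0 (shut) to 1.0 (fully open); "grasp_force": force on a finger pad.
Only numpy, scipy, OpenCV 4.12 (cv2) and the standard library are available. Lean on these libraries where they do the work, as an engineer would, in place of code of your own. Each camera call takes 0.05 s, during which the arm holds its last target. There are 200 camera calls.

## Working session

There is one attempt and no reset: what is moved stays moved. The work goes in short steps, Python scripts to look and compute and a tool call to move; the robot and the scene stay as the last step left them, time stands still between calls to the robot, and variables do not carry over. Pictures are saved under pics/ and viewed, at most 10 in all, crops included, and the job is handed in when it is done.

Besides the shell and the picture viewer there is one more tool, called after "Request:" as name(argument=value, ...) on one line, values as JSON. carry_out: Moves the arm, as the interface text tells. Its arguments: {"type":"object","properties":{"plan":{"type":"array","items":{"type":"array","items":{"type":"array","items":{"type":"number"}}}}},"required":["plan"]}

```bash
mkdir -p pics; cat > h.py <<'E'
import numpy as np, cv2
from bench import get_obs, camera, hand_in
def snap(n, f):
    c=camera(n); cv2.imwrite(f'pics/{f}.png', c['pixels'][:,:,::-1]); np.savez(f'pics/{f}.npz', **c); return c
def world(c):
    K=c['camera_matrix']; z=c['z_map']; v,u=np.mgrid[:480,:640]
    p=np.stack([(u-K[0,2])/K[0,0]*z, -(v-K[1,2])/K[1,1]*z, -z, np.ones_like(z)],-1)
    w=(p@c['cam_to_world'].T)[...,:3]; w[z==0]=np.nan; return w
E
python3 - <<'E'
from h import *
for n in ['top','scene']:
    c=snap(n,n+'0'); print(c['camera_matrix'],c['cam_to_world'].round(3))
o=get_obs(); print(o)
E
```

```text
[[541.20573017   0.         319.76282546]
 [  0.         541.20573017 231.49846952]
 [  0.           0.           1.        ]] [[ 0.011  0.998 -0.06   0.496]
 [-1.     0.012  0.011  0.013]
 [ 0.012  0.06   0.998  1.46 ]
 [ 0.     0.     0.     1.   ]]
[[609.04704544   0.         322.57432987]
 [  0.         609.04704544 246.2637652 ]
 [  0.           0.           1.        ]] [[-0.491 -0.661  0.567  1.335]
 [ 0.871 -0.374  0.318  0.432]
 [ 0.002  0.651  0.759  1.11 ]
 [ 0.     0.     0.     1.   ]]
{'time_s': 0.1, 'q': array([-1.31829121e+00,  1.81473218e-01,  1.60789713e+00,  1.22690246e-05,
        1.35381428e+00, -2.06312229e-01]), 'dq': array([-0.00020592, -0.0011998 , -0.00230721, -0.0002703 , -0.00016045,
        0.00166778]), 'joint_efforts': array([ 6.74839030e-04, -4.45870042e+01, -3.52239811e+01, -1.66355239e-04,
        4.07257990e-03, -1.23176758e-05]), 'eef_pos': array([ 0.25453642, -0.51499259,  0.20257591]), 'eef_rot': array([-7.95912474e-04,  9.73801027e-01,  2.27400365e-01, -1.23948043e-05]), 'wrist_force': array([0.06697191, 0.50828077, 0.1807669 ]), 'torque': array([ 0.01030621, -0.03851855,  0.00139772]), 'grasp_force': 0.0, 'opening': 0.9995586393895026}
```

View pics/top0.png

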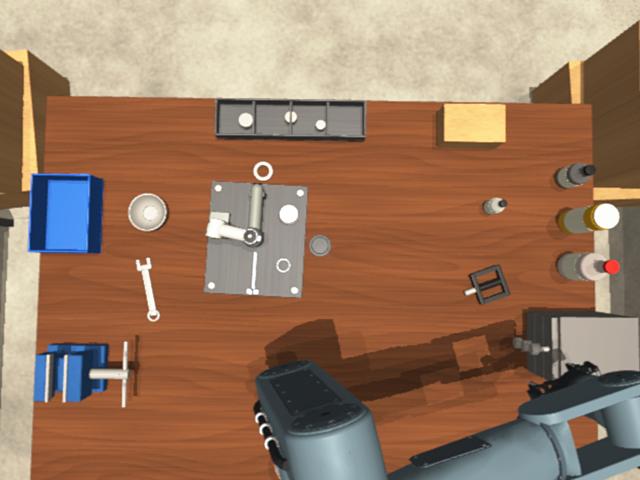

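View pics/scene0.png

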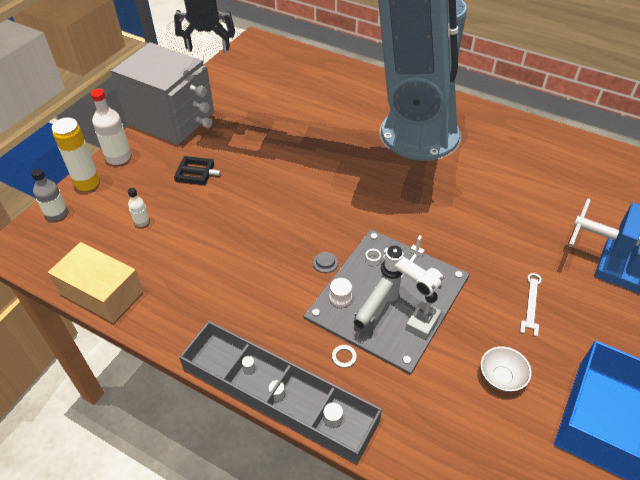

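The top view shows the plate at pixels (205–308, 181–298), with the pointer end towards the robot. The stem hub is near (252,237), and the stem points left to a drum at about (218,228). The lever block is beside it at about (218,218). I'll measure with depth next.

```bash
python3 - <<'E'
from h import *
c=dict(np.load('pics/top0.npz')); w=world(c)
im=c['pixels'][170:310,190:330,::-1]; a=cv2.resize(im,None,fx=4,fy=4,interpolation=cv2.INTER_CUBIC)
s=dict(np.load('pics/scene0.npz')); ws=world(s)
b=cv2.resize(s['pixels'][225:375,300:480,::-1],None,fx=4,fy=4,interpolation=cv2.INTER_CUBIC)
cv2.imwrite('pics/a.png',a); cv2.imwrite('pics/b.png',b)
# plate: points with z 8..16mm
W=np.concatenate([w[170:310,190:330].reshape(-1,3)]); 
m=(abs(W[:,2]-.012)<.004)
print(m.sum(), np.nanmedian(w[330:345,180:240,2]))
r=cv2.minAreaRect(((W[(W[:,2]>.007)])[:,:2]*1000).astype(np.float32)); print(r)
r=cv2.minAreaRect((W[m][:,:2]*1000).astype(np.float32)); print(r, cv2.boxPoints(r))
for WW,n in((W,'top'),(ws[225:375,300:480].reshape(-1,3),'sc')):
  for lo,hi in((.125,.157),(.157,.166)):
    t=WW[(WW[:,2]>lo)&(WW[:,2]<hi)]; print(n,lo,len(t),t.mean(0),t.min(0),t.max(0))
E
```

```text
7002 -0.0006374896782905815
((562.215087890625, 157.23995971679688), (373.3660583496094, 369.71746826171875), 0.5546883344650269)
((565.2699584960938, 148.60133361816406), (367.77777099609375, 360.4401550292969), 2.4800586700439453) [[373.7549   320.6954  ]
 [389.3517   -39.407116]
 [756.78503  -23.492737]
 [741.18823  336.60977 ]]
top 0.125 657 [0.57456269 0.22349173 0.14748596] [0.54551288 0.1438955  0.12752721] [0.60616515 0.27925638 0.1569748 ]
top 0.157 115 [0.56394881 0.17393266 0.15964039] [0.54760028 0.15248502 0.15702719] [0.60227981 0.26534064 0.1659339 ]
sc 0.125 1072 [0.5837322  0.22440598 0.14487046] [0.54938121 0.14294524 0.1250921 ] [0.61009886 0.27918339 0.15696197]
sc 0.157 142 [0.56548272 0.16978357 0.1600429 ] [0.54940536 0.15208694 0.15702308] [0.59232987 0.25676507 0.16458511]
```

View pics/a.png

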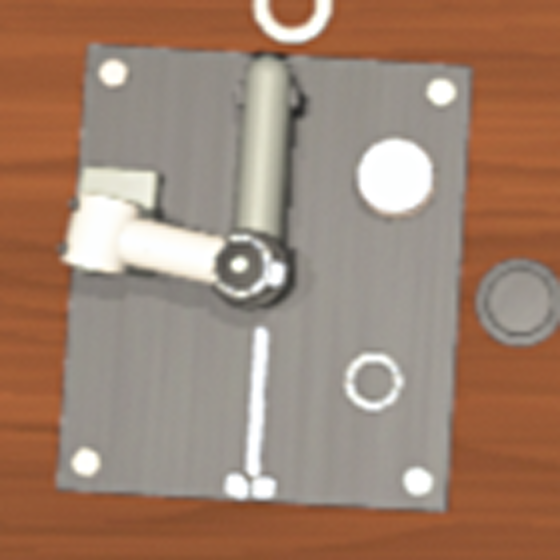

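View pics/b.png

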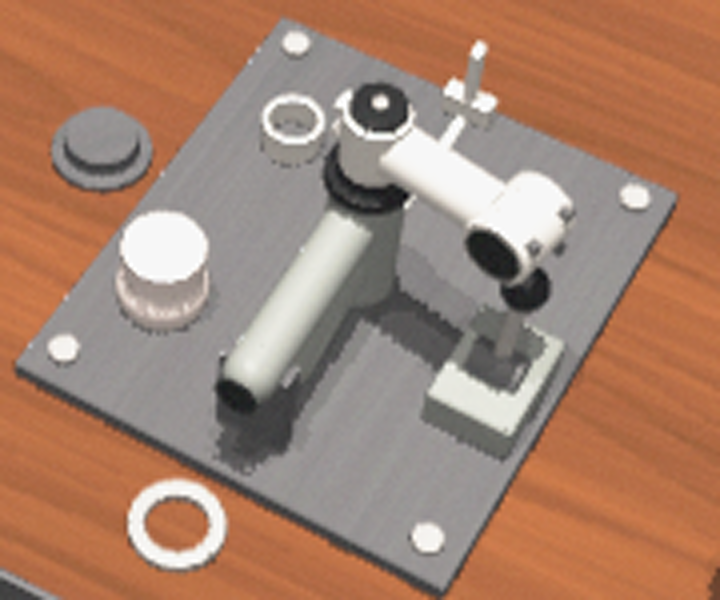

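Crop a shows plate corners at (88,45), (470,67), (445,510) and (58,488), and the hub cap at (239,265). The drum spans x 68–135 and the pointer foot is at (250,486). In crop b, the lever knob at (525,290) sits under the drum, and the pointer top is at (480,45). I'll turn these into world points.

```bash
cat >> h.py <<'E'
def ray(c,u,v,z):
    K=c['camera_matrix'];T=c['cam_to_world']; d=T[:3,:3]@[(u-K[0,2])/K[0,0],-(v-K[1,2])/K[1,1],-1]
    return T[:3,3]+d*(z-T[2,3])/d[2]
E
python3 - <<'E'
from h import *
c=dict(np.load('pics/top0.npz'));s=dict(np.load('pics/scene0.npz'))
A=lambda x,y,z: ray(c,x/4+190-.375,y/4+170-.375,z); B=lambda x,y,z: ray(s,x/4+300-.375,y/4+225-.375,z)
P=np.array([A(*p,.012) for p in((88,45),(470,67),(445,510),(58,488))]); print('corners a',P.round(4),P.mean(0)); 
Q=np.array([B(*p,.012) for p in((283,18),(678,197),(443,592),(17,368))]); print('corners b',Q.round(4),Q.mean(0))
for n,P in(('a',P),('b',Q)):
    print(n,[np.linalg.norm(P[i]-P[i-1]).round(4) for i in range(4)],[np.degrees(np.arctan2(*(P[i]-P[i-1])[1::-1])).round(2) for i in range(4)])
print('cap',A(239,265,.160),B(379,104,.160)); print('foot',A(250,486,.02)); print('ptr',B(480,45,.068))
print('knob',B(525,290,.082))
# stem direction: fits from depth, z>0.114
for cc,n in((c,'t'),(s,'s')):
    w=world(cc).reshape(-1,3); w=w[(w[:,2]>.118)&(w[:,2]<.17)&(abs(w[:,0]-.57)<.13)&(abs(w[:,1]-.2)<.13)]
    k=w[(w[:,1]>.235)]; print(n,len(k),k.min(0),k.max(0))
E
```

```text
corners a [[0.7168 0.2898 0.012 ]
 [0.7052 0.0329 0.012 ]
 [0.4084 0.0458 0.012 ]
 [0.4203 0.3028 0.012 ]] [0.56270288 0.16781892 0.012     ]
corners b [[0.4096 0.0459 0.012 ]
 [0.4219 0.3041 0.012 ]
 [0.7197 0.2906 0.012 ]
 [0.709  0.0349 0.012 ]] [0.56502825 0.16886506 0.012     ]
a [np.float64(0.2968), np.float64(0.2572), np.float64(0.297), np.float64(0.2573)] [np.float64(-2.52), np.float64(-92.59), np.float64(177.51), np.float64(87.36)]
b [np.float64(0.2996), np.float64(0.2585), np.float64(0.298), np.float64(0.256)] [np.float64(177.9), np.float64(87.26), np.float64(-2.59), np.float64(-92.4)]
cap [0.56243066 0.1680103  0.16      ] [0.56322964 0.1670628  0.16      ]
foot [0.42337647 0.17466398 0.02      ]
ptr [0.41987115 0.17291125 0.068     ]
knob [0.5772783  0.26487572 0.082     ]
t 304 [0.55729118 0.23502018 0.13035767] [0.60616515 0.27925638 0.16043616]
s 542 [0.55623568 0.23501361 0.11834647] [0.61009886 0.27918339 0.15834868]
```

The jig origin is at about (0.563, 0.168), yaw −2.5°. Plate size, hub cap and pointer foot all agree with this to 2 mm. The stem points at about 77.5°, so it needs about +100° of turn. I'll grip the drum from above by its flat ends and swing it round.

Request:
carry_out(plan=[[[0.015,0.035,0.008,0,0,0.04,1],[0.03,0.07,0.016,0,0,0.08,1],[0.045,0.105,0.024,0,0,0.12,1],[0.06,0.14,0.032,0,0,0.16,1],[0.075,0.175,0.04,0,0,0.2,1]]])

```text
time_s: 0.52
eef_pos: [0.3298, -0.3387, 0.2432]
eef_rot: [-0.0, 0.946, 0.324, -0.0]
wrist_force: [0.9, -0.2, -0.3]
opening: 0.999
grasp_force: 0.0
```

Request:
carry_out(plan=[[[0.015,0.035,0.001,0,0,0.04,1],[0.03,0.07,0.002,0,0,0.08,1],[0.045,0.105,0.003,0,0,0.12,1],[0.06,0.14,0.004,0,0,0.16,1],[0.075,0.175,0.005,0,0,0.2,1]]])

```text
time_s: 0.93
eef_pos: [0.4048, -0.1636, 0.2483]
eef_rot: [-0.0, 0.909, 0.417, 0.0]
wrist_force: [0.6, 0.2, 0.0]
opening: 1.005
grasp_force: 0.0
```

Request:
carry_out(plan=[[[0.015,0.035,0.001,0,0,0.04,1],[0.03,0.07,0.002,0,0,0.08,1],[0.045,0.105,0.003,0,0,0.12,1],[0.06,0.14,0.004,0,0,0.16,1],[0.075,0.175,0.005,0,0,0.2,1]]])

```text
time_s: 1.35
eef_pos: [0.4798, 0.0115, 0.2533]
eef_rot: [-0.0, 0.863, 0.506, -0.0]
wrist_force: [1.3, -0.1, -0.0]
opening: 1.0
grasp_force: 0.0
```

Request:
carry_out(plan=[[[0.015,0.035,0,0,0,0.04,1],[0.03,0.07,0,0,0,0.08,1],[0.045,0.105,0,0,0,0.12,1],[0.06,0.14,0,0,0,0.16,1],[0.075,0.175,0,0,0,0.2,1]]])

```text
time_s: 1.77
eef_pos: [0.5548, 0.1865, 0.2529]
eef_rot: [-0.0, 0.808, 0.59, -0.0]
wrist_force: [0.7, -0.6, 1.4]
opening: 0.998
grasp_force: 0.0
```

Request:
carry_out(plan=[[[0.014,0.035,0,0,0,0.045,1],[0.0275,0.0695,0,0,0,0.09,1],[0.0275,0.0695,0,0,0,0.09,1],[0.0275,0.0695,0,0,0,0.09,1],[0.0275,0.0695,0,0,0,0.09,1]]])

```text
time_s: 2.18
eef_pos: [0.5816, 0.2537, 0.2525]
eef_rot: [-0.0, 0.781, 0.625, -0.001]
wrist_force: [0.3, -0.2, -0.1]
opening: 1.0
grasp_force: 0.0
```

```bash
python3 - <<'E'
from h import *
c=snap('wrist','w1'); w=world(c).reshape(-1,3); o=get_obs(); print(o['eef_pos'],o['q'])
m=(w[:,2]>.118)&(w[:,2]<.17)&(abs(w[:,0]-.58)<.1)&(abs(w[:,1]-.2)<.13); k=w[m]; print(len(k),k.min(0),k.max(0))
h=k[(k[:,2]>.157)]; print('cap',len(h),h.mean(0),h.min(0),h.max(0))
for a in range(60,96,5):
    d=np.array([np.cos(np.radians(a)),np.sin(np.radians(a))]); q=(k[:,:2]-[.563,.168]); r=q@d; t=q@[-d[1],d[0]]; g=(r>.075)&(r<.105)
    print(a,r.max().round(4), np.percentile(t[g],[1,99]).round(4))
E
```

```text
[0.5817655  0.2531623  0.25294184] [ 2.23908713e-01  2.77583394e-01  1.39052647e+00 -3.88276591e-04
  1.47458981e+00  4.46749675e-01]
6399 [0.544848   0.14372526 0.11808703] [0.60744868 0.27927632 0.16150868]
cap 974 [0.56316474 0.16884913 0.15866846] [0.54768419 0.15280659 0.1570178 ] [0.5786355  0.1839291  0.16150868]
60 0.1107 [0.0046 0.0518]
65 0.1115 [-0.0026  0.0435]
70 0.1114 [-0.01    0.0349]
75 0.1106 [-0.0175  0.0264]
80 0.1107 [-0.0256  0.0183]
85 0.1113 [-0.0342  0.0106]
90 0.1113 [-0.0429  0.0032]
95 0.1106 [-0.0514 -0.004 ]
```

View pics/w1.png

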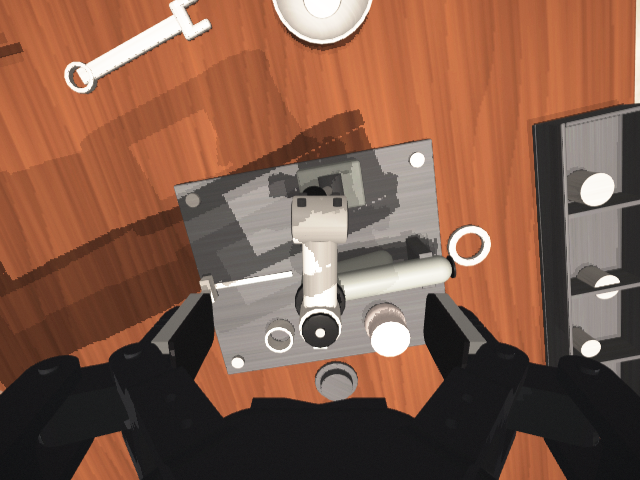

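The wrist view shows the drum at (320,218) centred between the open fingers, with the hub at (320,328). The fit gives a stem angle of 77.8° and a drum 44 mm wide, as specified. I'll go down and grip it.

Request:
carry_out(plan=[[[0,0.0025,-0.035,0,0,0,1],[0,0.0025,-0.07,0,0,0,1],[0,0.0025,-0.1,0,0,0,1],[0,0.0025,-0.125,0,0,0,1],[0,0.0025,-0.138,0,0,0,1]]])

```text
time_s: 2.65
eef_pos: [0.58, 0.2543, 0.1119]
eef_rot: [-0.001, 0.782, 0.624, -0.002]
wrist_force: [-0.6, -0.5, 0.5]
opening: 1.002
grasp_force: 0.0
```

Request:
carry_out(plan=[[[0,0,0,0,0,0,0.3],[0,0,0,0,0,0,0.3],[0,0,0,0,0,0,0.3],[0,0,0,0,0,0,0.3],[0,0,0,0,0,0,0.3]]])

```text
time_s: 3.07
eef_pos: [0.5839, 0.2566, 0.1186]
eef_rot: [0.001, 0.781, 0.624, 0.002]
wrist_force: [-1.4, -1.6, 7.7]
opening: 0.49
grasp_force: 60.6
```

Request:
carry_out(plan=[[[0,0,0,0,0,0,0.3],[0,0,0,0,0,0,0.3],[0,0,0,0,0,0,0.3],[0,0,0,0,0,0,0.3],[0,0,0,0,0,0,0.3]]])

```text
time_s: 3.48
eef_pos: [0.5839, 0.2566, 0.1185]
eef_rot: [0.001, 0.781, 0.624, 0.002]
wrist_force: [-1.0, -2.3, 6.8]
opening: 0.49
grasp_force: 60.6
```

Gripped at 42 mm. I'll compute the arc rows for 5° steps about the hub.

```bash
python3 - <<'E'
import numpy as np
f=lambda d: np.array([.0195*np.cos(d)-.0875*np.sin(d), .0195*np.sin(d)+.0875*np.cos(d)])
for k in range(4):
    s=np.radians(25*k)
    print([[*(f(s+np.radians(5*i))-f(s)).round(4).tolist(),0,0,0,round(np.radians(5*i),4),.3] for i in range(1,6)])
E
```

```text
[[-0.0077, 0.0014, 0, 0, 0, np.float64(0.0873), 0.3], [-0.0155, 0.0021, 0, 0, 0, np.float64(0.1745), 0.3], [-0.0233, 0.0021, 0, 0, 0, np.float64(0.2618), 0.3], [-0.0311, 0.0014, 0, 0, 0, np.float64(0.3491), 0.3], [-0.0388, 0.0, 0, 0, 0, np.float64(0.4363), 0.3]]
[[-0.0076, -0.002, 0, 0, 0, np.float64(0.0873), 0.3], [-0.0149, -0.0047, 0, 0, 0, np.float64(0.1745), 0.3], [-0.022, -0.008, 0, 0, 0, np.float64(0.2618), 0.3], [-0.0288, -0.0119, 0, 0, 0, np.float64(0.3491), 0.3], [-0.0352, -0.0164, 0, 0, 0, np.float64(0.4363), 0.3]]
[[-0.006, -0.005, 0, 0, 0, np.float64(0.0873), 0.3], [-0.0115, -0.0105, 0, 0, 0, np.float64(0.1745), 0.3], [-0.0166, -0.0165, 0, 0, 0, np.float64(0.2618), 0.3], [-0.0211, -0.0229, 0, 0, 0, np.float64(0.3491), 0.3], [-0.025, -0.0297, 0, 0, 0, np.float64(0.4363), 0.3]]
[[-0.0033, -0.0071, 0, 0, 0, np.float64(0.0873), 0.3], [-0.006, -0.0144, 0, 0, 0, np.float64(0.1745), 0.3], [-0.008, -0.022, 0, 0, 0, np.float64(0.2618), 0.3], [-0.0094, -0.0297, 0, 0, 0, np.float64(0.3491), 0.3], [-0.0101, -0.0375, 0, 0, 0, np.float64(0.4363), 0.3]]
```

Request:
carry_out(plan=[[[-0.0077,0.0014,0,0,0,0.0873,0.3],[-0.0155,0.0021,0,0,0,0.1745,0.3],[-0.0233,0.0021,0,0,0,0.2618,0.3],[-0.0311,0.0014,0,0,0,0.3491,0.3],[-0.0388,0.0,0,0,0,0.4363,0.3]]])

```text
time_s: 3.9
eef_pos: [0.5447, 0.257, 0.1186]
eef_rot: [0.001, 0.626, 0.78, 0.002]
wrist_force: [-2.2, -1.3, 8.3]
opening: 0.488
grasp_force: 61.2
```

Forces are low, so I'll carry on.

Request:
carry_out(plan=[[[-0.0076,-0.002,0,0,0,0.0873,0.3],[-0.0149,-0.0047,0,0,0,0.1745,0.3],[-0.022,-0.008,0,0,0,0.2618,0.3],[-0.0288,-0.0119,0,0,0,0.3491,0.3],[-0.0352,-0.0164,0,0,0,0.4363,0.3]]])

```text
time_s: 4.32
eef_pos: [0.5091, 0.2408, 0.1185]
eef_rot: [0.001, 0.442, 0.897, 0.002]
wrist_force: [-3.7, -0.8, 9.9]
opening: 0.487
grasp_force: 61.5
```

Request:
carry_out(plan=[[[-0.006,-0.005,0,0,0,0.0873,0.3],[-0.0115,-0.0105,0,0,0,0.1745,0.3],[-0.0166,-0.0165,0,0,0,0.2618,0.3],[-0.0211,-0.0229,0,0,0,0.3491,0.3],[-0.025,-0.0297,0,0,0,0.4363,0.3]]])

```text
time_s: 4.73
eef_pos: [0.4835, 0.211, 0.1184]
eef_rot: [0.001, 0.238, 0.971, 0.001]
wrist_force: [-6.5, -0.1, 13.2]
opening: 0.487
grasp_force: 61.9
```

Request:
carry_out(plan=[[[-0.0033,-0.0071,0,0,0,0.0873,0.3],[-0.006,-0.0144,0,0,0,0.1745,0.3],[-0.008,-0.022,0,0,0,0.2618,0.3],[-0.0094,-0.0297,0,0,0,0.3491,0.3],[-0.0101,-0.0375,0,0,0,0.4363,0.3]]])

```text
time_s: 5.15
eef_pos: [0.4728, 0.173, 0.1184]
eef_rot: [0.0, 0.022, 1.0, 0.0]
wrist_force: [-9.8, -2.4, 16.2]
opening: 0.491
grasp_force: 62.2
```

Request:
carry_out(plan=[[[0,0,0,0,0,0,0.3],[0,0,0,0,0,0,0.3],[0,0,0,0,0,0,0.3],[0,0,0,0,0,0,0.3],[0,0,0,0,0,0,0.3]]])

```text
time_s: 5.57
eef_pos: [0.4728, 0.173, 0.1184]
eef_rot: [0.0, 0.024, 1.0, -0.0]
wrist_force: [-11.4, -3.8, 17.6]
opening: 0.487
grasp_force: 62.3
```

Tool yaw gives a stem angle of about 177.3°, with a target of 177.5°. I'll release, lift and check.

Request:
carry_out(plan=[[[0,0,0,0,0,0,0.9],[0,0,0,0,0,0,1],[0,0,0,0,0,0,1],[0,0,0,0,0,0,1],[0,0,0,0,0,0,1]]])

```text
time_s: 5.98
eef_pos: [0.4733, 0.1729, 0.1155]
eef_rot: [0.0, 0.024, 1.0, 0.0]
wrist_force: [-0.4, 0.7, 0.2]
opening: 1.001
grasp_force: 0.0
```

Request:
carry_out(plan=[[[0,0,0.02,0,0,0,1],[0,0,0.05,0,0,0,1],[0,0,0.085,0,0,0,1],[0,0,0.12,0,0,0,1],[0,0,0.14,0,0,0,1]]])

```text
time_s: 6.4
eef_pos: [0.4745, 0.1731, 0.2595]
eef_rot: [0.002, 0.024, 1.0, 0.0]
wrist_force: [0.6, 0.4, 0.0]
opening: 1.001
grasp_force: 0.0
```

```bash
python3 - <<'E'
from h import *
o=get_obs(); print(o['eef_pos'],o['q'],o['opening'],o['wrist_force'])
for n in('wrist','scene','top'):
    c=snap(n,n+'2'); w=world(c).reshape(-1,3)
    k=w[(w[:,2]>.118)&(w[:,2]<.164)&(abs(w[:,0]-.51)<.12)&(abs(w[:,1]-.17)<.07)]
    q=k[:,:2]-[.563,.1685]
    for a in(175,177.5,180):
        d=np.array([np.cos(np.radians(a)),np.sin(np.radians(a))]); r=q@d; t=q@[-d[1],d[0]]; g=(r>.075)&(r<.105)
        print(n,a,g.sum(),r.max().round(4), np.percentile(t[g],[1,99]).round(4) if g.sum() else '')
    j=w[(w[:,2]>.05)&(w[:,2]<.1)&(abs(w[:,0]-.575)<.04)&(abs(w[:,1]-.265)<.025)]; print('knob',len(j),j.min(0),j.max(0)) if len(j) else 0
E
```

```text
[0.47452129 0.17306287 0.25950758] [ 1.14311241e-01 -2.61721856e-02  1.71431124e+00  2.41982273e-05
  1.44861052e+00 -1.40897435e+00] 1.0012792920422557 [0.55965631 0.35505072 0.03920336]
wrist 175 1932 0.1108 [-0.0176  0.0258]
wrist 177.5 1950 0.1105 [-0.0217  0.0217]
wrist 180 1945 0.1111 [-0.0257  0.0176]
knob 483 [0.56522213 0.25215028 0.05001861] [0.58952221 0.2765815  0.0987942 ]
scene 175 254 0.1116 [-0.0196  0.0254]
scene 177.5 256 0.1111 [-0.0232  0.0217]
scene 180 256 0.1117 [-0.0273  0.0179]
knob 172 [0.57003647 0.25310269 0.05034394] [0.60780675 0.27785515 0.09985552]
top 175 4 0.0876 [0.0234 0.0249]
top 177.5 4 0.0886 [0.02   0.0216]
top 180 7 0.0894 [0.0134 0.0182]
knob 91 [0.56713382 0.25301913 0.05014082] [0.60306573 0.27667185 0.09933877]
```

View pics/wrist2.png

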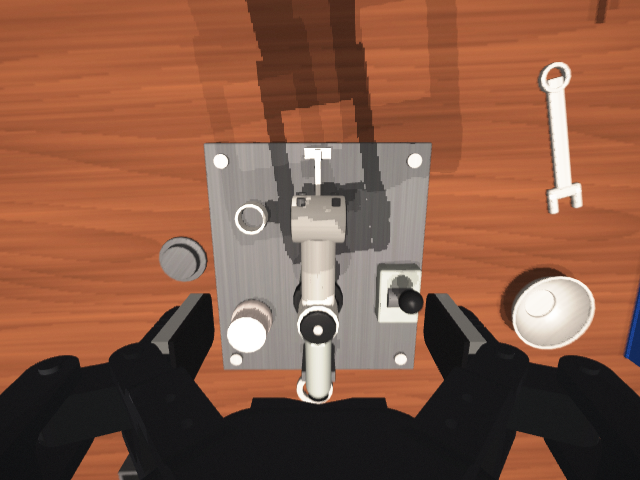

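The stem is straight: both views fit 177.5°, and the nose is at r ≈ 0.111. The picture shows the lever knob open at (410,300), beside the clear path. Next I'll shut the fingers, come down on the pointer side of the knob and push it over.

Request:
carry_out(plan=[[[0.015,0.03,0,0,0,0,0.0],[0.03,0.06,0,0,0,0,0.0],[0.0466,0.0921,0,0,0,0,0.0],[0.0466,0.0921,-0.03,0,0,0,0.0],[0.0466,0.0921,-0.06,0,0,0,0.0]]])

```text
time_s: 6.97
eef_pos: [0.5206, 0.2667, 0.1942]
eef_rot: [0.001, 0.023, 1.0, 0.0]
wrist_force: [-0.6, -0.6, -1.1]
opening: 0.301
grasp_force: 0.0
```

Request:
carry_out(plan=[[[0,0,-0.03,0,0,0,0],[0,0,-0.06,0,0,0,0],[0,0,-0.09,0,0,0,0],[0,0,-0.115,0,0,0,0],[0,0,-0.123,0,0,0,0]]])

```text
time_s: 7.38
eef_pos: [0.5149, 0.2636, 0.0658]
eef_rot: [-0.005, 0.024, 1.0, -0.002]
wrist_force: [-1.0, -0.4, -0.9]
opening: -0.002
grasp_force: 0.0
```

Request:
carry_out(plan=[[[0.006,0,0,0,0,0,0],[0.012,0,0,0,0,0,0],[0.018,0,0,0,0,0,0],[0.024,0,0,0,0,0,0],[0.03,0,0,0,0,0,0]]])

```text
time_s: 7.8
eef_pos: [0.5518, 0.2652, 0.0743]
eef_rot: [0.002, 0.024, 1.0, 0.0]
wrist_force: [0.4, -0.5, 0.3]
opening: -0.001
grasp_force: 0.0
```

Request:
carry_out(plan=[[[0.006,0,0,0,0,0,0],[0.012,0,0,0,0,0,0],[0.018,0,0,0,0,0,0],[0.024,-0.001,0,0,0,0,0],[0.03,-0.001,0,0,0,0,0]]])

```text
time_s: 8.22
eef_pos: [0.5803, 0.2638, 0.0724]
eef_rot: [-0.0, 0.024, 1.0, -0.0]
wrist_force: [-0.9, -0.0, -0.4]
opening: -0.001
grasp_force: 0.0
```

Request:
carry_out(plan=[[[0.005,0,0,0,0,0,0],[0.01,0,0,0,0,0,0],[0.015,0,0,0,0,0,0],[0.018,0,0,0,0,0,0],[0.018,0,0,0,0,0,0]]])

```text
time_s: 8.63
eef_pos: [0.5984, 0.2639, 0.0724]
eef_rot: [0.0, 0.024, 1.0, 0.0]
wrist_force: [-1.0, -0.7, 0.3]
opening: -0.001
grasp_force: 0.0
```

Request:
carry_out(plan=[[[0.001,0,0,0,0,0,0],[0.002,0,0,0,0,0,0],[0.003,0,0,0,0,0,0],[0.004,0,0,0,0,0,0],[0.004,0,0,0,0,0,0]]])

```text
time_s: 9.05
eef_pos: [0.6018, 0.264, 0.0725]
eef_rot: [0.0, 0.024, 1.0, 0.0]
wrist_force: [-0.3, -0.5, 0.2]
opening: 0.003
grasp_force: 0.0
```

```bash
python3 - <<'E'
from h import *
o=get_obs(); print(o['eef_pos'],o['wrist_force'])
c=snap('scene','s3'); cv2.imwrite('pics/s3c.png',cv2.resize(c['pixels'][215:365,330:490,::-1],None,fx=4,fy=4,interpolation=cv2.INTER_CUBIC))
E
```

```text
[0.6017912  0.26400267 0.0724713 ] [-0.2541852  -0.50932673  0.21750511]
```

View pics/s3c.png

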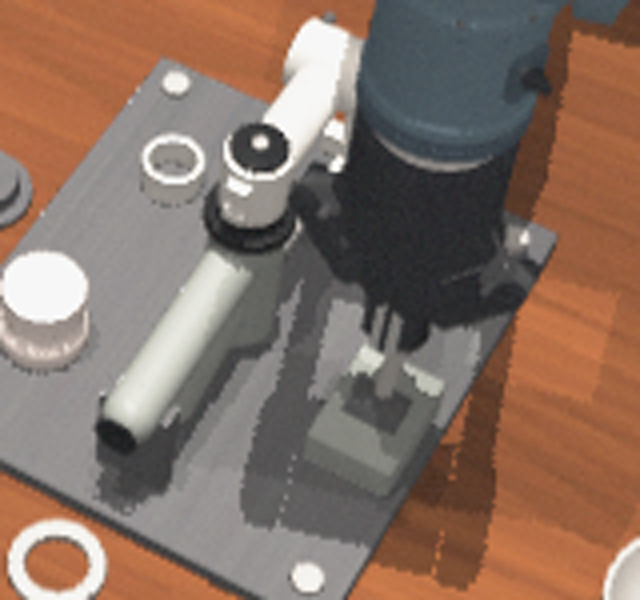

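The crop shows the gripper over the lever block. A light bar runs from (395,310) to (385,395), and it isn't clear whether that is the rod or a finger. I'll project known points to find out.

```bash
python3 - <<'E'
from h import *
c=dict(np.load('pics/s3.npz'));K=c['camera_matrix'];T=np.linalg.inv(c['cam_to_world'])
def pr(p):
    q=T@[*p,1]; u=K[0,0]*q[0]/-q[2]+K[0,2]; v=-K[1,1]*q[1]/-q[2]+K[1,2]; return ((u-330)*4).round(),((v-215)*4).round()
for n,p in dict(tip=(.602,.264,.0725),pivot=(.5973,.265,.034),kopen=(.571,.266,.082),kup=(.597,.265,.089),klock=(.6237,.264,.082)).items(): print(n,pr(p))
w=world(c)
for (x,y) in ((390,380),(390,350),(395,320),(410,330),(375,325),(425,340)): print(x,y,w[215+y//4,330+x//4].round(3))
E
```

```text
tip (np.float64(381.0), np.float64(373.0))
pivot (np.float64(377.0), np.float64(409.0))
kopen (np.float64(410.0), np.float64(321.0))
kup (np.float64(391.0), np.float64(348.0))
klock (np.float64(366.0), np.float64(392.0))
390 380 [0.594 0.267 0.058]
390 350 [0.612 0.267 0.109]
395 320 [0.613 0.266 0.134]
410 330 [0.608 0.274 0.126]
375 325 [0.61  0.256 0.12 ]
425 340 [0.58  0.277 0.083]
```

```bash
python3 - <<'E'
from h import *
c=dict(np.load('pics/s3.npz')); w=world(c); p=c['pixels'].astype(int)
for r in range(290,322,2):
    print(r,' '.join('%3d,%3d,%3d/%3d'%(*(w[r,k]*1000).round()[[0,1,2]],p[r,k].mean()) for k in range(418,442,2)))
E
```

```text
290 520,220, 10/114 520,225, 12/ 97 614,253,142/ 47 614,257,145/ 41 613,260,146/ 57 606,262,139/ 42 615,268,154/ 46 615,272,156/ 45 613,276,156/ 40 612,279,157/ 44 610,282,156/ 44 607,286,155/ 44
292 526,223, 10/150 524,227, 11/152 607,252,126/ 48 613,257,137/119 609,260,135/ 99 614,265,143/ 54 616,270,149/ 45 611,272,144/ 45 614,277,152/ 45 610,280,149/ 47 611,284,153/ 40 614,288,159/ 44
294 532,225, 12/151 527,228,  8/123 607,253,121/ 45 612,258,130/119 614,262,135/ 65 614,266,138/121 613,270,139/ 66 615,274,144/ 41 607,276,136/ 43 608,280,139/ 38 614,285,150/ 43 617,290,158/ 48
296 537,227, 12/148 610,250,116/ 84 607,253,114/ 45 611,258,122/122 612,263,127/ 47 613,267,130/119 609,270,127/ 68 609,274,130/ 44 605,277,127/ 42 576,274, 92/ 33 616,287,147/ 93 617,290,151/ 52Traceback (most recent call last):
  File "<stdin>", line 4, in <module>
  File "<stdin>", line 4, in <genexpr>
ValueError: cannot convert float NaN to integer
```

The reading is ambiguous because the gripper hides the knob. I'll lift clear and look.

Request:
carry_out(plan=[[[-0.002,0,0.03,0,0,0,0],[-0.002,0,0.06,0,0,0,0],[-0.002,0,0.1,0,0,0,0],[-0.03,0,0.14,0,0,0,0],[-0.06,0,0.16,0,0,0,0]]])

```text
time_s: 9.52
eef_pos: [0.5447, 0.2637, 0.2353]
eef_rot: [0.002, 0.025, 1.0, 0.001]
wrist_force: [-0.5, 0.5, 1.2]
opening: -0.002
grasp_force: 0.0
```

Request:
carry_out(plan=[[[-0.04,0,0,0,0,0,0],[-0.08,0,0,0,0,0,0],[-0.12,0,0,0,0,0,0],[-0.12,0,0,0,0,0,0],[-0.12,0,0,0,0,0,0]]])

```text
time_s: 9.93
eef_pos: [0.4208, 0.2642, 0.232]
eef_rot: [0.0, 0.023, 1.0, 0.0]
wrist_force: [0.4, 0.6, 0.5]
opening: 0.001
grasp_force: 0.0
```

```bash
python3 - <<'E'
from h import *
c=snap('wrist','w4'); s=snap('scene','s4')
z=lambda c,a,b,x,y:cv2.resize(c['pixels'][a:b,x:y,::-1],(400,400),interpolation=cv2.INTER_CUBIC)
cv2.imwrite('pics/c4.png',np.hstack([z(c,130,330,240,440),z(s,250,350,380,480)]))
for n,c in(('w',c),('s',s)):
    w=world(c); p=c['pixels'].astype(int).mean(2)
    m=(w[...,2]>.045)&(w[...,2]<.11)&(abs(w[...,0]-.595)<.05)&(abs(w[...,1]-.265)<.03)
    for k,mm in(('knob',m&(p<70)),('rod',m&(p>=70))):
        j=w[mm]; 
        if len(j): print(n,k,len(j),j.mean(0),j.min(0),j.max(0))
E
```

```text
w knob 2 [0.58672294 0.26015827 0.09293115] [0.58572425 0.2596227  0.09159069] [0.58772162 0.26069383 0.0942716 ]
s knob 99 [0.58446577 0.26597012 0.09281494] [0.56951605 0.25435794 0.0805303 ] [0.59598157 0.27711033 0.10136888]
s rod 143 [0.5939215  0.26499145 0.06102009] [0.57618586 0.24560035 0.04510018] [0.61049401 0.27918209 0.10266808]
```

View pics/c4.png

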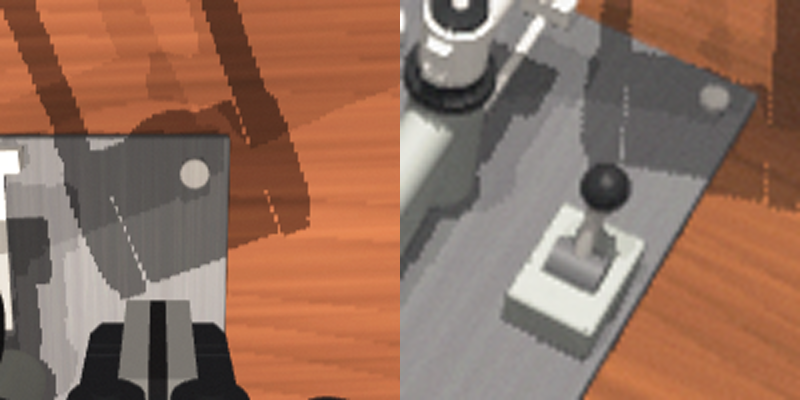

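The right crop shows the knob at (205,187), nearly upright and not locked. I'll compute its angle.

```bash
python3 - <<'E'
from h import *
def pr(c,p):
    K=c['camera_matrix'];T=np.linalg.inv(c['cam_to_world']);q=T@[*p,1]; return K[0,0]*q[0]/-q[2]+K[0,2],-K[1,1]*q[1]/-q[2]+K[1,2]
for f,cx,cy in(('s4',380+205/4,250+187/4),('scene0',300+525/4,225+290/4)):
    c=dict(np.load(f'pics/{f}.npz')); print(f,cx,cy)
    for a in np.arange(0,1.01,.1):
        u,v=pr(c,(.5973+.055*np.sin(a-.5),.265,.034+.055*np.cos(a-.5))); print(a.round(1),round(u,1),round(v,1))
E
```

```text
s4 431.25 296.75
0.0 432.1 294.9
0.1 431.4 295.9
0.2 430.5 297.1
0.3 429.6 298.6
0.4 428.6 300.2
0.5 427.6 302.1
0.6 426.5 304.1
0.7 425.4 306.2
0.8 424.3 308.5
0.9 423.2 310.8
1.0 422.0 313.2
scene0 431.25 297.5
0.0 432.1 294.9
0.1 431.4 295.9
0.2 430.5 297.1
0.3 429.6 298.6
0.4 428.6 300.2
0.5 427.6 302.1
0.6 426.5 304.1
0.7 425.4 306.2
0.8 424.3 308.5
0.9 423.2 310.8
1.0 422.0 313.2
```

The lever is still at about 0.1 rad, so the fingers passed it without moving it. I'll check where the finger tips really are relative to the reported TCP, using the wrist and scene depth already saved.

```bash
python3 - <<'E'
from h import *
o=get_obs(); print(o['eef_pos'],o['q'])
c=dict(np.load('pics/w4.npz')); w=world(c)
for r in range(274,330,6): print(r,[ (w[r,k]*1000).round().tolist() for k in (296,306,318,328,340)])
s=dict(np.load('pics/s4.npz')); w=world(s)
m=(abs(w[...,0]-.42)<.05)&(abs(w[...,1]-.264)<.03)&(w[...,2]>.1)&(w[...,2]<.32); j=w[m]; print('scene lowest',len(j), j[np.argsort(j[:,2])[:5]])
s=dict(np.load('pics/s3.npz')); w=world(s)
m=(abs(w[...,0]-.607)<.008)&(abs(w[...,1]-.264)<.02)&(w[...,2]>.06)&(w[...,2]<.2); j=w[m]; print('s3 lowest',j[np.argsort(j[:,2])[:8]])
E
```

```text
[0.42347055 0.26415691 0.23244438] [ 3.19588533e-01 -1.81492384e-02  1.76092005e+00 -1.84435987e-04
  1.39682280e+00 -1.20377694e+00]
274 [[506.0, 233.0, 11.0], [nan, nan, nan], [508.0, 259.0, 10.0], [509.0, 271.0, 9.0], [508.0, 285.0, 12.0]]
280 [[514.0, 233.0, 9.0], [409.0, 259.0, 263.0], [409.0, 264.0, 263.0], [410.0, 268.0, 263.0], [516.0, 285.0, 11.0]]
286 [[522.0, 232.0, 10.0], [409.0, 259.0, 269.0], [409.0, 264.0, 270.0], [410.0, 268.0, 269.0], [524.0, 285.0, 12.0]]
292 [[413.0, 255.0, 267.0], [409.0, 259.0, 275.0], [409.0, 264.0, 275.0], [409.0, 268.0, 275.0], [414.0, 273.0, 267.0]]
298 [[413.0, 255.0, 272.0], [410.0, 259.0, 279.0], [409.0, 264.0, 280.0], [410.0, 268.0, 279.0], [414.0, 273.0, 272.0]]
304 [[413.0, 255.0, 277.0], [409.0, 260.0, 286.0], [410.0, 264.0, 285.0], [410.0, 268.0, 285.0], [414.0, 272.0, 276.0]]
310 [[413.0, 256.0, 282.0], [409.0, 260.0, 290.0], [409.0, 264.0, 290.0], [410.0, 267.0, 290.0], [414.0, 272.0, 282.0]]
316 [[413.0, 256.0, 286.0], [409.0, 260.0, 294.0], [409.0, 264.0, 294.0], [409.0, 267.0, 295.0], [414.0, 272.0, 286.0]]
322 [[406.0, 257.0, 303.0], [408.0, 260.0, 300.0], [410.0, 264.0, 296.0], [410.0, 267.0, 296.0], [nan, nan, nan]]
328 [[408.0, 257.0, 304.0], [408.0, 260.0, 304.0], [412.0, 264.0, 297.0], [408.0, 267.0, 304.0], [407.0, 271.0, 306.0]]
scene lowest 466 [[0.43301096 0.25903021 0.26314335]
 [0.43284944 0.2652345  0.2632285 ]
 [0.43358502 0.26968014 0.26323723]
 [0.42821944 0.26960406 0.2641633 ]
 [0.43396566 0.26734449 0.2651931 ]]
s3 lowest [[0.61207303 0.2680721  0.10254097]
 [0.61145184 0.26991034 0.10305916]
 [0.61320122 0.26391816 0.10451099]
 [0.61294052 0.25943799 0.1045467 ]
 [0.61046162 0.25597572 0.10605177]
 [0.61176559 0.25872071 0.10607772]
 [0.61381694 0.26604212 0.10674854]
 [0.613411   0.25712328 0.10698315]]
```

Both cameras put the shut finger tips 31 mm above the reported TCP height, while x and y agree. So the fingers passed over the knob. I'll repeat the push with TCP z = 0.045, which puts the tips at about 0.076.

Request:
carry_out(plan=[[[0.035,0,0,0,0,0,0],[0.07,0,0,0,0,0,0],[0.096,0,-0.02,0,0,0,0],[0.096,0,-0.05,0,0,0,0],[0.096,0,-0.08,0,0,0,0]]])

```text
time_s: 10.45
eef_pos: [0.5226, 0.2634, 0.151]
eef_rot: [0.001, 0.025, 1.0, 0.0]
wrist_force: [0.3, 0.8, -1.0]
opening: -0.0
grasp_force: 0.0
```

Request:
carry_out(plan=[[[0,0,-0.03,0,0,0,0],[0,0,-0.06,0,0,0,0],[0,0,-0.085,0,0,0,0],[0,0,-0.1,0,0,0,0],[0,0,-0.107,0,0,0,0]]])

```text
time_s: 10.87
eef_pos: [0.518, 0.263, 0.041]
eef_rot: [-0.002, 0.024, 1.0, -0.001]
wrist_force: [-0.7, -0.3, 0.7]
opening: 0.001
grasp_force: 0.0
```

Request:
carry_out(plan=[[[0.006,0,0,0,0,0,0],[0.012,0,0,0,0,0,0],[0.018,0,0,0,0,0,0],[0.024,0,0,0,0,0,0],[0.03,0,0,0,0,0,0]]])

```text
time_s: 11.28
eef_pos: [0.5506, 0.2642, 0.0462]
eef_rot: [0.001, 0.024, 1.0, 0.0]
wrist_force: [0.3, 0.6, 0.4]
opening: 0.001
grasp_force: 0.0
```

Request:
carry_out(plan=[[[0.006,0,0,0,0,0,0],[0.012,0,0,0,0,0,0],[0.018,0,0,0,0,0,0],[0.022,0,0,0,0,0,0],[0.022,0,0,0,0,0,0]]])

```text
time_s: 11.7
eef_pos: [0.5717, 0.2639, 0.0448]
eef_rot: [0.001, 0.024, 1.0, 0.0]
wrist_force: [0.0, -0.3, 0.3]
opening: -0.003
grasp_force: 0.0
```

```bash
cat >> h.py <<'E'
def knob(f):
    c=snap('scene',f); w=world(c); p=c['pixels'].astype(int).mean(2)
    m=(w[...,2]>.06)&(w[...,2]<.106)&(abs(w[...,0]-.605)<.05)&(abs(w[...,1]-.265)<.025)
    j=w[m&(p<75)]; print('dark',len(j),j.mean(0),j.min(0),j.max(0))
    # sphere r=13 fit for lever angle
    def cost(a):
        k=np.array([.5973+.055*np.sin(a-.5),.265,.034+.055*np.cos(a-.5)]); return np.sum(np.abs(np.linalg.norm(j-k,axis=1)-.013)<.004)
    A=np.arange(0,1.05,.05); print([(a.round(2),int(cost(a))) for a in A])
    return c
E
python3 - <<'E'
from h import *
c=knob('s5'); cv2.imwrite('pics/s5c.png',cv2.resize(c['pixels'][260:350,370:490,::-1],None,fx=5,fy=5,interpolation=cv2.INTER_CUBIC))
E
```

```text
dark 173 [0.59392802 0.26571069 0.09536754] [0.56450606 0.24994911 0.07912334] [0.61196926 0.27683983 0.10513861]
[(np.float64(0.0), 23), (np.float64(0.05), 29), (np.float64(0.1), 31), (np.float64(0.15), 36), (np.float64(0.2), 41), (np.float64(0.25), 45), (np.float64(0.3), 57), (np.float64(0.35), 84), (np.float64(0.4), 104), (np.float64(0.45), 122), (np.float64(0.5), 117), (np.float64(0.55), 106), (np.float64(0.6), 87), (np.float64(0.65), 70), (np.float64(0.7), 62), (np.float64(0.75), 53), (np.float64(0.8), 45), (np.float64(0.85), 37), (np.float64(0.9), 29), (np.float64(0.95), 14), (np.float64(1.0), 4)]
```

View pics/s5c.png

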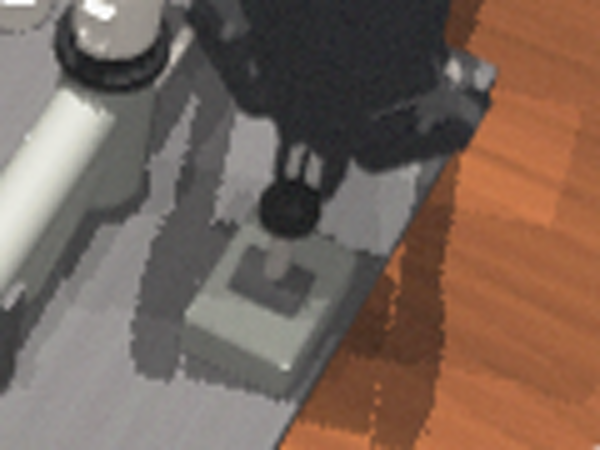

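The knob, at crop pixel (290,207), is now in front of the fingers and about upright (0.45 rad), so the push is working. I'll carry on to the stop.

Request:
carry_out(plan=[[[0.005,0,0,0,0,0,0],[0.01,0,0,0,0,0,0],[0.015,0,0,0,0,0,0],[0.02,0,0,0,0,0,0],[0.024,0,0,0,0,0,0]]])

```text
time_s: 12.17
eef_pos: [0.595, 0.2637, 0.0444]
eef_rot: [-0.0, 0.024, 1.0, -0.0]
wrist_force: [-1.9, -0.1, -1.6]
opening: -0.001
grasp_force: 0.7
```

Request:
carry_out(plan=[[[0.002,0,-0.002,0,0,0,0],[0.004,0,-0.003,0,0,0,0],[0.006,0,-0.003,0,0,0,0],[0.007,0,-0.003,0,0,0,0],[0.007,0,-0.003,0,0,0,0]]])

```text
time_s: 12.58
eef_pos: [0.6003, 0.2639, 0.0411]
eef_rot: [-0.002, 0.024, 1.0, -0.0]
wrist_force: [-4.0, -0.7, 0.7]
opening: -0.001
grasp_force: 2.3
```

```bash
python3 - <<'E'
from h import *
knob('s6')
E
```

```text
dark 195 [0.62157839 0.26488636 0.08963795] [0.59584057 0.25061317 0.07423487] [0.63926404 0.27706398 0.10571175]
[(np.float64(0.0), 0), (np.float64(0.05), 0), (np.float64(0.1), 0), (np.float64(0.15), 0), (np.float64(0.2), 0), (np.float64(0.25), 0), (np.float64(0.3), 1), (np.float64(0.35), 3), (np.float64(0.4), 8), (np.float64(0.45), 26), (np.float64(0.5), 46), (np.float64(0.55), 54), (np.float64(0.6), 58), (np.float64(0.65), 55), (np.float64(0.7), 64), (np.float64(0.75), 75), (np.float64(0.8), 86), (np.float64(0.85), 102), (np.float64(0.9), 109), (np.float64(0.95), 133), (np.float64(1.0), 132)]
```

Request:
carry_out(plan=[[[0.001,0,0,0,0,0,0],[0.002,0,0,0,0,0,0],[0.002,0,0,0,0,0,0],[0.002,0,0,0,0,0,0],[0.002,0,0,0,0,0,0]]])

```text
time_s: 13.05
eef_pos: [0.6004, 0.2639, 0.041]
eef_rot: [-0.003, 0.023, 1.0, -0.001]
wrist_force: [-11.3, -1.8, 5.4]
opening: -0.002
grasp_force: 5.7
```

Request:
carry_out(plan=[[[-0.01,0,0,0,0,0,0],[-0.025,0,0,0,0,0,0],[-0.04,0,0.01,0,0,0,0],[-0.06,0,0.04,0,0,0,0],[-0.07,0,0.07,0,0,0,0]]])

```text
time_s: 13.47
eef_pos: [0.5307, 0.2636, 0.1106]
eef_rot: [-0.002, 0.024, 1.0, -0.001]
wrist_force: [0.3, 1.2, 0.4]
opening: 0.001
grasp_force: 0.0
```

Request:
carry_out(plan=[[[-0.02,0.02,0.035,0,0,0,0],[-0.05,0.04,0.06,0,0,0,0],[-0.08,0.05,0.08,0,0,0,0],[-0.1,0.06,0.1,0,0,0,0],[-0.1,0.06,0.1,0,0,0,0]]])

```text
time_s: 13.88
eef_pos: [0.4328, 0.3273, 0.2173]
eef_rot: [0.004, 0.022, 1.0, 0.002]
wrist_force: [1.0, 0.6, 0.9]
opening: -0.001
grasp_force: 0.0
```

```bash
python3 - <<'E'
from h import *
c=knob('s7'); w=world(c).reshape(-1,3)
k=w[(w[:,2]>.118)&(w[:,2]<.164)&(abs(w[:,0]-.51)<.12)&(abs(w[:,1]-.17)<.06)]; q=k[:,:2]-[.563,.1685]
for a in(175,177.5,180):
    d=np.array([np.cos(np.radians(a)),np.sin(np.radians(a))]); r=q@d; t=q@[-d[1],d[0]]; g=(r>.075)&(r<.105); print(a,g.sum(),r.max(),np.percentile(t[g],[1,99]))
cv2.imwrite('pics/s7c.png',cv2.resize(c['pixels'][215:365,310:490,::-1],None,fx=4,fy=4,interpolation=cv2.INTER_CUBIC))
E
```

```text
dark 110 [0.62949504 0.26464474 0.08955298] [0.6165999  0.2523694  0.07662524] [0.63939801 0.27517297 0.10102198]
[(np.float64(0.0), 0), (np.float64(0.05), 0), (np.float64(0.1), 0), (np.float64(0.15), 0), (np.float64(0.2), 0), (np.float64(0.25), 0), (np.float64(0.3), 0), (np.float64(0.35), 0), (np.float64(0.4), 0), (np.float64(0.45), 0), (np.float64(0.5), 0), (np.float64(0.55), 1), (np.float64(0.6), 4), (np.float64(0.65), 11), (np.float64(0.7), 19), (np.float64(0.75), 22), (np.float64(0.8), 36), (np.float64(0.85), 40), (np.float64(0.9), 71), (np.float64(0.95), 93), (np.float64(1.0), 104)]
175 260 0.11104065366209034 [-0.01931553  0.02505533]
177.5 260 0.11056444518642335 [-0.02307436  0.02142153]
180 254 0.11084646603220016 [-0.02699227  0.01789135]
```

View pics/s7c.png

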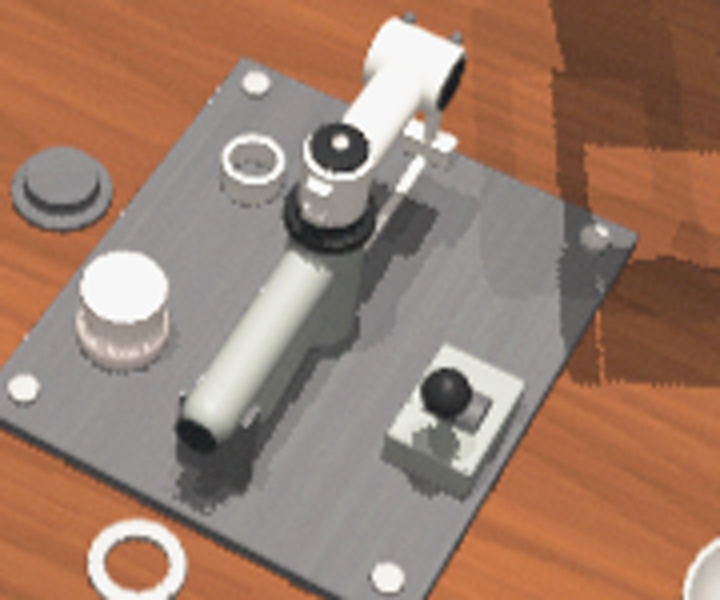

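The knob at (447,392) leans fully to the frame-tube end. The lever fits 1.0 rad, and the push force rose to 11 N with no further travel, so it is on its stop. The stem still points over the pointer, and everything else is undisturbed.

```bash
python3 -c "
from h import *
print(hand_in())"
```

```text
the job is handed in; nothing more can be done
None
```

The job is handed in: the stem points straight ahead over the pointer, the lever is locked against its stop (measured about 1.0 rad), and nothing else looked disturbed in the last picture; the hand-in call returned no verdict.

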